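# Seat and hold the bayonet test cap on the pressure port

### The job

Pick up the white bayonet test cap (the one with a flat bar on top and two small ears at its foot), slide it down over the brass spigot of the pressure port with its ears in the gaps between the two claws, push it down against the spring, and twist it a quarter turn clockwise (seen from above) to the stop, so that the ears are under the claws. Finish while still gripping the cap and holding it turned against the stop: do not let go, as the return spring would turn it back. Leave everything else on the bench where it is.

Things in the scene. Friction and masses are not known exactly. Their poses are not given: they have to be found in the camera images.
- cap: Loose white upright bayonet cap, 79 mm tall, about 90 g. Round sleeve 36 mm diameter, 45 mm high, open below (bore 21 mm, 42 mm deep). On top a flat grip bar 40 mm long (x), 14 mm thick (y), from 45 to 79 mm height. At the foot two ears at +x and -x, 10 mm wide, 6 mm high, reaching 28 mm from the axis. Origin: on the axis at the underside, z up. Half-turn symmetric about z.
- port: Fixed pressure port: aluminium base 110 x 110 x 12 mm with a brass spigot standing in a round steel spring platform (62 mm diameter, top at 30 mm height when free) between two claws. Origin: centre of the underside, on the bench; z up the spigot. The cap goes on with its ears (cap x) along port x, either way round. Turned to the stop it is 1.47 rad (84 deg) clockwise of that.
- spigot_tip (a point): Centre of the tip of the brass spigot, 56 mm above the bench. The spigot is 18 mm in diameter, its top 6 mm coned to 11 mm.
- claw (a point): Underside of the lip of the claw at port +y, 31 mm above the bench; the other claw is at port -y. Dark steel, 24 mm wide (port x): post 33 to 41 mm from the spigot axis, lip reaching in to 21 mm from it, lip from 31 to 38 mm height. The 6 mm high ears pass under it only with the platform pushed down more than 5 mm (8 mm is comfortable).
- plunger (a joint): Downward travel of the spring platform, m: 0 free (up), 0.010 at the bottom stop. Spring 800 N/m, 4 N at the top, 12 N at the bottom. With the ears caught up against the claws it reads about 0.005.
- turner (a joint): Clockwise turn of the platform with its two dogs, rad: 0 free, 1.35 at the stop. The dogs (5 mm high) meet the ears 0.12 rad clockwise of port x: ears coming down further clockwise land on them; up to 0.4 rad anticlockwise is free. A spring turns it back: 0.06 N m at 0, 0.33 N m at the stop.
- dustcap: Bystander: loose white dust cap standing upright, same sleeve as the bayonet cap (36 mm diameter) but without ears and with a round 20 mm knob on top, 67 mm tall. Origin underside centre.
- coupling: Bystander: loose solid brass coupling standing upright, waisted, 34 mm diameter, 46 mm tall. Origin underside centre.
- sensorarm: Bystander: loose white polymer sensor arm lying on the bench, about 176 mm long (x), 22 mm wide, 12 mm high. Origin on its underside near the middle.
- dome: Bystander: loose clear acrylic test dome, flange 104 mm diameter, 86 mm tall with its small aluminium stud. Origin underside centre.
- radiosonde: Bystander: loose white radiosonde, 60 x 75 mm and 100 mm tall with a small black stub on top (108 mm). Origin underside centre.
There are look-alikes about, which are no part of the job. Leave any red or turquoise look-alike of the cap alone.

How it is judged (in metres and radians):
On the way:
1. the cap's sleeve is over the spigot, not yet turned (horizontal distance between cap and port below 0.004 m and angle between cap's own z axis and vertical below 0.12 rad and z of cap in the frame of port below 0.05 m and value of joint turner below 0.3 rad).
At the end, for the whole second after the job is handed in: Cap on the spigot (axis within 4 mm, tilt under 0.12 rad), foot under 27.5 mm, platform down over 3.5 mm, dogs turned over 1.2 of 1.35 rad, ears under the claws (cap x within 0.35 rad of port y), fingers still gripping it (over 2 N), through the last second (horizontal distance between cap and port below 0.004 m and angle between cap's own z axis and vertical below 0.12 rad and z of cap in the frame of port below 0.0275 m and value of joint plunger above 0.0035 m and value of joint turner above 1.2 rad and angle between the x axis of cap and the y axis of port, either way round below 0.35 rad and contact force between the fingers and cap above 2 N); the arm keeps its last pose, push and grip.
It fails at once if the dust cap is moved more than 25 mm (distance of dustcap from where it was at the start of the episode above 0.025 m).
It fails at once if the brass coupling is moved more than 25 mm (distance of coupling from where it was at the start of the episode above 0.025 m).
It fails at once if the sensor arm is moved more than 25 mm (distance of sensorarm from where it was at the start of the episode above 0.025 m).
It fails at once if the test dome is moved more than 25 mm (distance of dome from where it was at the start of the episode above 0.025 m).
It fails at once if the radiosonde is moved more than 25 mm (distance of radiosonde from where it was at the start of the episode above 0.025 m).
It also fails if it takes over 45 s, if anything falls off the work surface, if the arm or the gripper's body presses on something with over 40 N, if the wrist force passes 120 N, or if a joint passes its speed limit or range.

### The arm

A 6-joint arm with a two-finger parallel gripper is mounted at the origin on the work surface. World frame = base frame: x ahead of the robot, y to its left, z up, the work surface at z = 0. Lengths are in m, angles in degrees, forces in N, time in s.
With the tool pointing down it reaches from about 0.375 to 0.9 m from the base axis. Payload 3.1 kg.
Tool frame: the origin (TCP) lies on the centre line of the jaws, within the pads' length; the fingertips stand 17 mm ahead of it and the grasp point (between the pads) lies 2 mm behind it; z points along the fingers, y is the line along which they close (so a half turn about z gives the same grasp; the last joint's range is limited). The gripper opens to 87 mm and grips with 3 to 60 N. Pads are 19 mm wide; open, the fingers measure 117 mm over their backs; the gripper's body (75 mm by 190 mm) begins 51 mm behind the grasp point.
Start: joints at [59.674, 30.224, 82.088, -0, 67.689, -10.227], TCP at [0.215, 0.587, 0.24] pointing down, gripper open.
Joint ranges: [-176.69, 176.69], [-43.24, 126.21], [12.49, 139.97], [-82, 262], [0, 151.66], [-163.58, 163.58]. Speed limits (degrees/s): [159.86, 159.86, 180, 180, 180, 180].

### API

Orientations are given as a 3x3 rotation matrix whose columns are the frame's x, y, z axes.
In Python, from rig import bot, imaging, finder gives the robot as it stands. The module is installed in compiled form; this text tells all that it offers.
- The arm moves only by the tool play_rows, never from a script. Its argument "motion" is a list that holds one entry, the list of rows, each a list of 6 numbers: the shift along the tool's x, y, z in fractions of the full range, 1 being 1 m, then the turn, a rotation vector about the tool's x, y, z in shares of pi rad (1.0 is pi rad). In form: [[[dx, dy, dz, wx, wy, wz], ...]]. A call has 1 to 8 rows; each row is the pose to reach, as a shift and turn from the pose commanded when the call began, along the tool's axes at that moment; what a row does not reach only later rows make up. A row lasts 1/12 s, in which the tool goes at most 41.7 mm and 7.16 degrees, less where a joint would pass 70% of its speed; a pose out of reach is approached as far as the arm can. Shift and turn numbers lie between -1 and 1, and a call with a number outside is refused. A call with a gripper value outside its range is refused whole. "fingers" is the finger opening in m, from 0 to 0.087, set as the call begins (left out, the last holds). The fingers move at their own pace and stop on an object; the grip force is fixed at half the most. Time passes only in rows, so rows that repeat a pose let the fingers close. It gives the time, the measured TCP pose, the force, the opening and the grip force at its end, in the units of the state.
- bot.read_state(): the state, without advancing time (a new reading comes with each control period).
- imaging.capture(name): name is "side" or "top" or "wrist"; returns a dict with "frame" (420x560x3 uint8, red, green, blue), "camera_matrix" (3x3 intrinsics, pixels), "R" (3x3) and "t" (3): a world point X has camera coordinates R X + t. Camera axes: x right, y down, z forward; pixel columns grow to the right and rows downward; lengths in m; the calibration is good to about 2 mm. The wrist camera is an equidistant fisheye: a pixel r from the principal point sees the ray r / f radians off the axis. A picture is of the moment at which its call begins. There is no depth.
- bot.hand_in(): hands the job in; it is judged then, once.
Trained networks look in the newest picture that a camera, given by its name, has taken for a name from the list of things; names that differ only in an ending like _2 or _b are one class to them, and where a whole thing is asked for, a point or a joint stands for the part that bears it (a point fixed in the world has none). Each returns a list of dicts, best first, with "confidence" (0 to 1); they miss things now and then, are a little off and sometimes report something else, mostly with a low value. They report only what shows in the picture. A call takes as long as a camera call. They do not tell look-alikes from the thing itself.
- finder.recognise(camera, name): "at" ([x, y, z] in m, in world coordinates, good to about 4 mm: the middle of the surface that is visible of it).
- finder.outline_of(camera, name): "pixels" (420x560 bool, what is visible of it).
The state is a dict: "time_s": time; "joint_positions": joint angles; "qvel": joint speeds; "tau": joint torques, N m; "position": TCP position; "tcp_rot": TCP orientation; "force": force on the tool from outside, world axes, zero at the start; "moment": the same for the moment, N m; "opening": opening from 0.0 (shut) to 1.0 (fully open); "grasp_force": force on a finger pad.
Only numpy, scipy, OpenCV 4.12 (cv2) and the standard library are available. Lean on these libraries where they do the work, as an engineer would, in place of code of your own. Each camera call takes 0.05 s, during which the arm holds its last target. There are 200 camera calls.

## Working session

There is one attempt and no reset: what is moved stays moved. The work goes in short steps, Python scripts to look and compute and a tool call to move; the robot and the scene stay as the last step left them, time stands still between calls to the robot, and variables do not carry over. Pictures are saved under pics/ and viewed, at most 10 in all, crops included, and the job is handed in when it is done.

Besides the shell and the picture viewer there is one more tool, called after "Call:" by a JSON object that holds its "method" and its "body". play_rows: Moves the arm, as the interface text tells. Its arguments: {"type":"object","properties":{"motion":{"type":"array"},"fingers":{"type":"number"}},"required":["motion"]}

```bash
mkdir -p pics; cat > h.py <<'E'
import numpy as np, cv2
from rig import bot, imaging, finder
def cap(n,f=None):
    c=imaging.capture(n)
    if f: cv2.imwrite('pics/'+f,c['frame'][:,:,::-1])
    return c
def ray(c,u,v,z):
    K=c['camera_matrix'];R=np.array(c['R']);t=np.array(c['t'])
    d=R.T@np.linalg.solve(K,[u,v,1.]);o=-R.T@t
    return o+d*(z-o[2])/d[2]
def proj(c,X):
    p=np.array(c['camera_matrix'])@(np.array(c['R'])@np.array(X)+c['t']);return p[:2]/p[2]
E
python3 - <<'E'
from h import *
a=cap('top');b=cap('side')
cv2.imwrite('pics/top.png',a['frame'][:,:,::-1]);cv2.imwrite('pics/side.png',b['frame'][:,:,::-1])
for c in('top','side'):
  for n in('cap','port','spigot_tip','claw','dustcap','coupling','sensorarm','dome','radiosonde'):
    print(c,n,[(np.round(r['at'],3).tolist(),round(r['confidence'],2)) for r in finder.recognise(c,n)])
for c in(a,b):print(-np.array(c['R']).T@c['t'])
E
```

```text
top cap [([0.509, -0.412, 0.052], 0.89), ([0.378, -0.412, 0.045], 0.67), ([0.474, -0.253, 0.056], 0.67), ([0.371, -0.276, 0.057], 0.54), ([0.434, -0.338, 0.048], 0.49)]
top port [([0.545, -0.024, 0.012], 0.89)]
top spigot_tip [([0.545, -0.028, 0.008], 0.6)]
top claw [([0.544, -0.029, 0.012], 0.66)]
top dustcap [([0.59, 0.28, 0.048], 0.7)]
top coupling [([0.441, 0.259, 0.045], 0.5)]
top sensorarm [([0.757, -0.001, 0.005], 0.63)]
top dome [([0.625, -0.313, 0.059], 0.87)]
top radiosonde [([0.681, 0.18, 0.099], 0.66)]
side cap [([0.372, -0.422, 0.07], 0.98), ([0.5, -0.427, 0.046], 0.97), ([0.472, -0.266, 0.046], 0.93), ([0.365, -0.286, 0.051], 0.89), ([0.434, -0.351, 0.051], 0.56)]
side port [([0.541, -0.04, 0.012], 0.56)]
side spigot_tip [([0.542, -0.033, 0.014], 0.77)]
side claw [([0.542, -0.036, 0.013], 0.75), ([0.751, -0.006, 0.006], 0.66), ([0.434, 0.255, 0.028], 0.47)]
side dustcap [([0.588, 0.274, 0.041], 0.82)]
side coupling [([0.434, 0.257, 0.028], 0.84)]
side sensorarm [([0.752, -0.005, 0.006], 0.66)]
side dome [([0.62, -0.341, 0.047], 0.82)]
side radiosonde [([0.675, 0.159, 0.077], 0.56), ([0.54, -0.04, 0.014], 0.56)]
[ 0.36932142 -0.06507213  1.11046617]
[ 0.21704358 -0.59026832  0.82046977]
```

View pics/top.png

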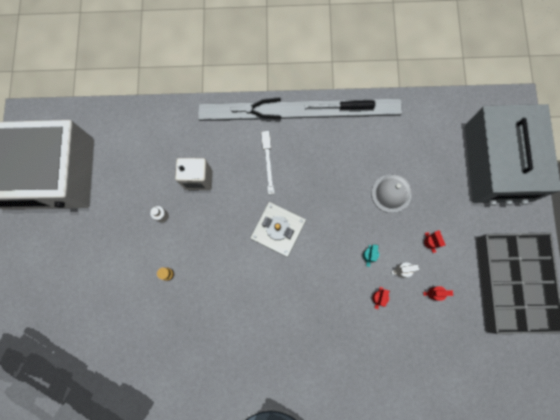

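View pics/side.png

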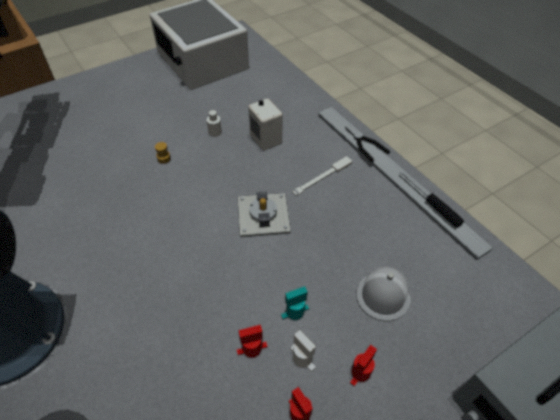

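The white cap at top (405,269) / side (303,347) stands among red look-alikes at top (434,241), (440,293), (382,297) and a turquoise one at (372,254). Only the white one fits; the dust cap at (158,213) has a knob and no ears. I'll confirm in a crop and measure.

```bash
python3 - <<'E'
from h import *
a=cap('top');b=cap('side')
def cr(c,u,v,w=25,s=16):
    return cv2.resize(c['frame'][v-w:v+w,u-w:u+w,::-1],(400,300) if 0 else (400,400),interpolation=cv2.INTER_CUBIC)
A=np.hstack([cr(a,405,269),cr(b,303,347)])
cv2.imwrite('pics/c1.png',A)
A=np.hstack([cr(a,277,229,30),cr(b,263,212,30)])
cv2.imwrite('pics/c2.png',A)
s=bot.read_state();print(s['position'],np.round(s['tcp_rot'],3),s['opening'])
for c in(a,b):
  print(c['camera_matrix'].tolist())
  print(np.round(proj(c,[.434,-.345,0])),np.round(proj(c,[.434,-.345,.079])))
w=cap('wrist','w0.png');print(w['camera_matrix'],np.round(np.array(w['R']),3).tolist(),w['t'],-np.array(w['R']).T@w['t'])
E
```

```text
[0.2147155  0.58693997 0.23954755] [[-0.939  0.344 -0.   ]
 [ 0.344  0.939  0.   ]
 [ 0.     0.    -1.   ]] 0.9942933687540022
[[425.580444584791, 0.0, 282.64036216111344], [0.0, 425.580444584791, 216.64430896927297], [0.0, 0.0, 1.0]]
[402. 272.] [410. 270.]
[[464.4632657147074, 0.0, 274.6742213215602], [0.0, 464.4632657147074, 208.77098018010867], [0.0, 0.0, 1.0]]
[302. 359.] [304. 341.]
[[325.1922621    0.         276.4590676 ]
 [  0.         325.1922621  214.26431389]
 [  0.           0.           1.        ]] [[0.343, 0.939, 0.0], [0.911, -0.332, 0.245], [0.231, -0.084, -0.969]] [-0.62466625 -0.03031614  0.38904748] [0.15201241 0.60934689 0.38480323]
```

View pics/c1.png

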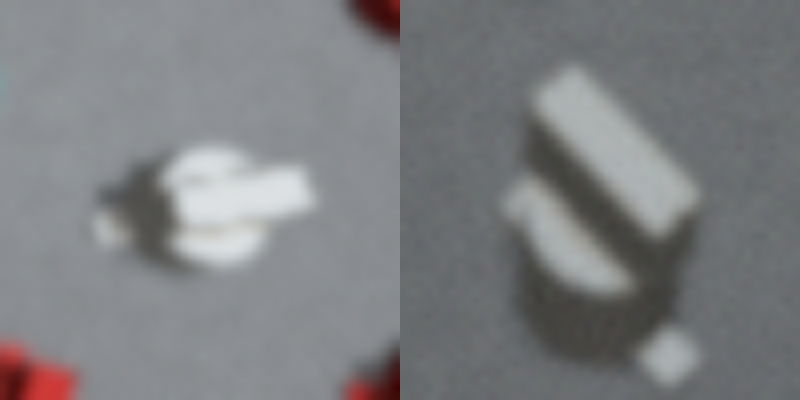

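View pics/c2.png

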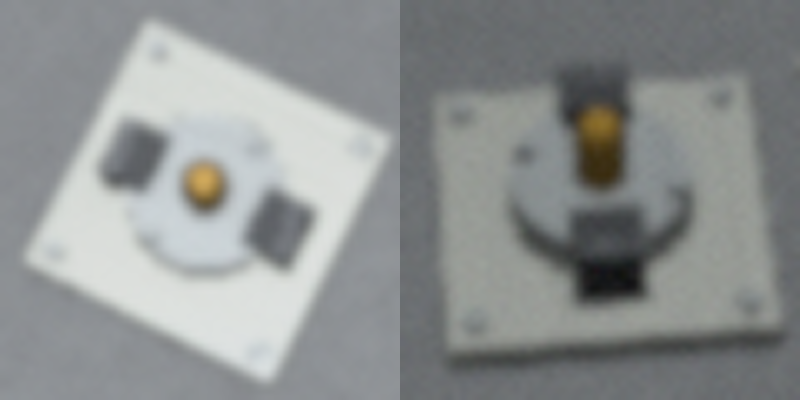

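```bash
python3 - <<'E'
from h import *
a=cap('top');b=cap('side')
def P(c,pts,o,s,z): return np.array([ray(c,o[0]+(x+.5)/s-.5,o[1]+(y+.5)/s-.5,z)[:2] for x,y in pts])
def show(n,q):
    print(n,'ctr',q.mean(0).round(4),'edges',[(round(float(np.hypot(*(q[(i+1)%4]-q[i]))),4),round(float(np.degrees(np.arctan2(*(q[(i+1)%4]-q[i])[::-1]))),1)) for i in range(4)])
show('cap top',P(a,[(178,185),(305,165),(315,205),(178,225)],(380,244),8,.079))
show('cap side',P(b,[(133,95),(175,62),(300,195),(255,238)],(278,322),8,.079))
ear=P(a,[(105,232)],(380,244),8,.006),P(b,[(270,355)],(278,322),8,.006);print('ears: top(-),side(+)',ear)
show('port top',P(a,[(150,18),(392,138),(272,384),(25,262)],(247,199),6.667,.012))
show('port side',P(b,[(35,97),(348,78),(382,335),(50,360)],(233,182),6.667,.012))
print('tip',P(a,[(205,183)],(247,199),6.667,.056),P(b,[(200,118)],(233,182),6.667,.056))
E
```

```text
cap top ctr [ 0.4385 -0.3451] edges [(0.0386, -82.2), (0.0121, -170.3), (0.0414, 97.2), (0.0119, -4.0)]
cap side ctr [ 0.4362 -0.3438] edges [(0.0118, 6.3), (0.0387, -82.6), (0.0135, -169.5), (0.0397, 95.0)]
ears: top(-),side(+) (array([[ 0.4324093 , -0.31982733]]), array([[ 0.43994527, -0.36595294]]))
port top ctr [ 0.5522 -0.0278] edges [(0.1075, -118.1), (0.1077, 152.9), (0.1079, 62.6), (0.109, -27.3)]
port side ctr [ 0.5499 -0.0284] edges [(0.1088, -28.3), (0.1117, -118.0), (0.1079, 152.5), (0.1131, 62.5)]
tip [[ 0.55107444 -0.02769947]] [[ 0.55183477 -0.0246449 ]]
```

```bash
cat >> h.py <<'E'
def go(p,yd):
    "shift and wz from present pose to target position and direction of tool y (deg), tool down"
    s=bot.read_state();R=np.array(s['tcp_rot'])
    y=np.radians(yd);T=np.array([[-np.sin(y),np.cos(y),0],[np.cos(y),np.sin(y),0],[0,0,-1]])
    from scipy.spatial.transform import Rotation as Ro
    print('row',(R.T@(np.array(p)-s['position'])).round(4),Ro.from_matrix(R.T@T).as_rotvec(True).round(2))
    print('pos',s['position'].round(4),'ydir',np.degrees(np.arctan2(R[1,1],R[0,1])).round(2),'F',np.round(s['force'],2),'op',s['opening'],'g',s['grasp_force'],'t',s['time_s'],'q',np.round(s['joint_positions'],1))
E
python3 -c "
from h import *
go([.45,.35,.25],7.3);y=7.3"
```

```text
row [-0.3024 -0.1416 -0.0104] [-0.   0.  62.6]
pos [0.2147 0.5869 0.2396] ydir 69.9 F [-0.12 -0.69 -0.22] op 0.9957336113394989 g 0.0 t 1.25 q [ 59.7  30.2  82.1   0.   67.7 -10.2]
```

The manual's scale: turns go in shares of pi rad. Converting my numbers, 62 degrees is 0.3444.

Call:
{"method": "play_rows", "body": {"motion": [[[-0.302, -0.142, -0.01, 0, 0, 0.3444], [-0.302, -0.142, -0.01, 0, 0, 0.3444], [-0.302, -0.142, -0.01, 0, 0, 0.3444], [-0.302, -0.142, -0.01, 0, 0, 0.3444], [-0.302, -0.142, -0.01, 0, 0, 0.3444], [-0.302, -0.142, -0.01, 0, 0, 0.3444], [-0.302, -0.142, -0.01, 0, 0, 0.3444], [-0.302, -0.142, -0.01, 0, 0, 0.3444]]], "fingers": 0.035}}

```text
time_s: 1.92
position: [0.4504, 0.3486, 0.2498]
tcp_rot: [[-0.212, 0.977, 0.0], [0.977, 0.212, 0.0], [0.0, 0.0, -1.0]]
force: [0.4, 0.1, 0.8]
opening: 0.477
grasp_force: 0.0
```

```bash
python3 -c "
from h import *
go([.5,.03,.25],7.3)"
```

```text
row [-3.219e-01 -1.910e-02 -2.000e-04] [ 0.02 -0.01  4.95]
pos [0.4504 0.3486 0.2498] ydir 12.25 F [0.4  0.11 0.8 ] op 0.47699670717701226 g 0.0 t 1.9167 q [26.5 25.2 89.6  0.  65.2 14.2]
```

To row units: 5 degrees is 0.0278.

Call:
{"method": "play_rows", "body": {"motion": [[[-0.322, -0.019, 0, 0, 0, 0.0278], [-0.322, -0.019, 0, 0, 0, 0.0278], [-0.322, -0.019, 0, 0, 0, 0.0278], [-0.322, -0.019, 0, 0, 0, 0.0278], [-0.322, -0.019, 0, 0, 0, 0.0278], [-0.322, -0.019, 0, 0, 0, 0.0278], [-0.322, -0.019, 0, 0, 0, 0.0278], [-0.322, -0.019, 0, 0, 0, 0.0278]]]}}

```text
time_s: 2.58
position: [0.5014, 0.0286, 0.2499]
tcp_rot: [[-0.131, 0.991, 0.001], [0.991, 0.131, -0.001], [-0.001, 0.001, -1.0]]
force: [0.5, -0.0, -0.2]
opening: 0.401
grasp_force: 0.0
```

```bash
python3 -c "
from h import *
cap('wrist','w1.png')
go([.437,-.344,.2],7.3)"
```

```text
row [-0.3563 -0.113   0.0517] [0.14 0.31 0.07]
pos [0.5033 0.0242 0.25  ] ydir 7.37 F [ 1.06 -3.16 -0.28] op 0.4028554097824152 g 0.0 t 2.6333 q [ -9.8  20.1  98.6  -0.3  61.1 -17.1]
```

View pics/w1.png

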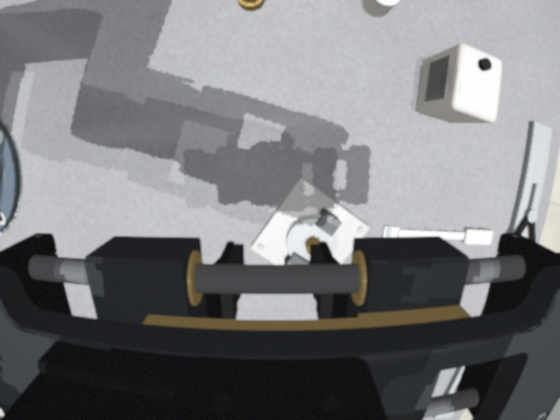

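Wrist picture: spigot at about (313,240), claws at (328,218) and (298,262), gripper hiding what lies under it. I'll go just beyond the cap so that it is visible from the wrist camera.

Call:
{"method": "play_rows", "body": {"motion": [[[-0.325, -0.09, 0, 0, 0, 0], [-0.325, -0.09, 0, 0, 0, 0], [-0.325, -0.09, 0, 0, 0, 0], [-0.325, -0.09, 0, 0, 0, 0], [-0.325, -0.09, 0, 0, 0, 0], [-0.325, -0.09, 0, 0, 0, 0], [-0.325, -0.09, 0, 0, 0, 0], [-0.325, -0.09, 0, 0, 0, 0]]]}}

```text
time_s: 3.3
position: [0.4548, -0.3002, 0.2498]
tcp_rot: [[-0.132, 0.991, 0.001], [0.991, 0.132, -0.0], [-0.0, 0.001, -1.0]]
force: [0.2, 0.6, -0.9]
opening: 0.401
grasp_force: 0.0
```

Call:
{"method": "play_rows", "body": {"motion": [[[-0.13, -0.015, 0, 0, 0, 0], [-0.13, -0.015, 0, 0, 0, 0], [-0.13, -0.015, 0, 0, 0, 0], [-0.13, -0.015, 0, 0, 0, 0], [-0.13, -0.015, 0, 0, 0, 0], [-0.13, -0.015, 0, 0, 0, 0]]]}}

```text
time_s: 3.8
position: [0.4572, -0.4284, 0.2489]
tcp_rot: [[-0.132, 0.991, -0.001], [0.991, 0.132, 0.002], [0.002, -0.001, -1.0]]
force: [0.4, 0.2, -0.5]
opening: 0.402
grasp_force: 0.0
```

```bash
cat >> h.py <<'E'
def fproj(c,X):
    "fisheye"
    q=np.array(c['R'])@np.array(X)+c['t'];K=c['camera_matrix'];th=np.arctan2(np.hypot(*q[:2]),q[2]);n=q[:2]/np.hypot(*q[:2])
    return K[0,0]*th*n+np.array([K[0,2],K[1,2]])
def fray(c,u,v,z):
    K=c['camera_matrix'];R=np.array(c['R']);p=np.array([u-K[0,2],v-K[1,2]])/K[0,0];th=np.hypot(*p)
    d=R.T@np.r_[p/th*np.sin(th),np.cos(th)];o=-R.T@c['t'];return o+d*(z-o[2])/d[2]
def fcrop(c,X,f,w=40,s=10):
    u,v=np.round(fproj(c,X)).astype(int)
    cv2.imwrite('pics/'+f,cv2.resize(c['frame'][max(v-w,0):v+w,max(u-w,0):u+w,::-1],None,fx=s,fy=s,interpolation=cv2.INTER_CUBIC));print('crop origin',max(u-w,0),max(v-w,0),'centre',u,v)
E
python3 -c "
from h import *
c=cap('wrist','w2.png')
fcrop(c,[.437,-.344,.079],'w2c.png',w=30)
go([.437,-.344,.2],7.3)"
```

```text
crop origin 237 83 centre 267 113
row [ 0.0853 -0.0091  0.0493] [-0.04 -0.14  0.34]
pos [ 0.4574 -0.4274  0.2491] ydir 7.64 F [-0.23  0.3   0.49] op 0.3966167947272242 g 0.0 t 3.85 q [-53.3  29.8  81.2   0.   69.1 -60.9]
```

View pics/w2c.png

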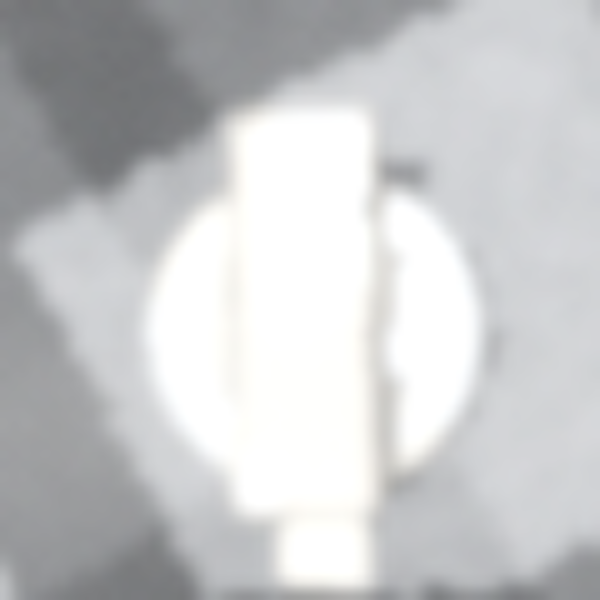

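```bash
python3 - <<'E'
from h import *
c=cap('wrist')
q=np.array([fray(c,237+(x+.5)/10-.5,83+(y+.5)/10-.5,.079)[:2] for x,y in [(232,112),(372,108),(380,515),(236,515)]])
print(q.round(4).tolist(),q.mean(0),[(np.hypot(*d).round(4),np.degrees(np.arctan2(d[1],d[0])).round(1)) for d in np.roll(q,-1,0)-q])
e=[fray(c,237+x/10,83+y/10,z)[:2].round(4).tolist() for x,y,z in [(325,585,.006),(148,335,.045),(482,335,.045)]];print(e)
E
```

```text
[[0.4273, -0.3248], [0.4405, -0.3227], [0.4465, -0.362], [0.4328, -0.3637]] [ 0.43677665 -0.34329515] [(np.float64(0.0134), np.float64(8.9)), (np.float64(0.0397), np.float64(-81.2)), (np.float64(0.0138), np.float64(-172.6)), (np.float64(0.0393), np.float64(98.1))]
[[0.4414, -0.3715], [0.4198, -0.3462], [0.455, -0.3417]]
```

```bash
python3 -c "
from h import *
go([.4368,-.3435,.13],8.0)"
```

```text
row [ 0.0853 -0.0093  0.1195] [-0.04 -0.12 -0.32]
pos [ 0.4576 -0.427   0.2493] ydir 7.68 F [-0.05  0.14 -0.22] op 0.39933794939815304 g 0.0 t 3.9 q [-53.2  29.8  81.3   0.   69.1 -60.9]
```

To row units: -0.3 degrees is -0.0017.

Call:
{"method": "play_rows", "body": {"motion": [[[0.04, -0.005, 0.03, 0, 0, -0.0017], [0.085, -0.009, 0.05, 0, 0, -0.0017], [0.085, -0.009, 0.08, 0, 0, -0.0017], [0.085, -0.009, 0.11, 0, 0, -0.0017], [0.085, -0.009, 0.12, 0, 0, -0.0017], [0.085, -0.009, 0.12, 0, 0, -0.0017], [0.085, -0.009, 0.12, 0, 0, -0.0017], [0.085, -0.009, 0.12, 0, 0, -0.0017]]]}}

```text
time_s: 4.57
position: [0.4387, -0.3475, 0.1313]
tcp_rot: [[-0.138, 0.99, 0.003], [0.99, 0.138, -0.003], [-0.003, 0.002, -1.0]]
force: [0.1, -0.1, 1.0]
opening: 0.404
grasp_force: 0.0
```

```bash
python3 -c "
from h import *
go([.4368,-.3435,.066],8.0)"
```

```text
row [ 0.0044 -0.0015  0.0653] [ 0.12  0.2  -0.08]
pos [ 0.4387 -0.3475  0.1313] ydir 7.92 F [ 0.07 -0.07  1.  ] op 0.40393220892155685 g 0.0 t 4.5667 q [-49.8  33.8  97.3   0.   48.7 -57.7]
```

Call:
{"method": "play_rows", "body": {"motion": [[[0, 0, 0.02, 0, 0, 0], [0, 0, 0.04, 0, 0, 0], [0, 0, 0.05, 0, 0, 0], [0, 0, 0.05, 0, 0, 0], [0, 0, 0.05, 0, 0, 0]]]}}

```text
time_s: 4.98
position: [0.4377, -0.3469, 0.0802]
tcp_rot: [[-0.137, 0.991, 0.001], [0.991, 0.137, -0.001], [-0.001, 0.001, -1.0]]
force: [-0.7, 1.2, -0.0]
opening: 0.404
grasp_force: 0.0
```

```bash
python3 -c "
from h import *
go([.4368,-.3435,.066],8.0)"
```

```text
row [ 0.0035 -0.0005  0.0142] [ 0.03  0.05 -0.12]
pos [ 0.4377 -0.3469  0.0802] ydir 7.88 F [-0.7   1.2  -0.03] op 0.40439487695476134 g 0.0 t 4.9833 q [-49.9  38.5  98.9  -0.   42.5 -57.7]
```

Call:
{"method": "play_rows", "body": {"motion": [[[0.0035, -0.0005, 0.007, 0, 0, 0], [0.0035, -0.0005, 0.014, 0, 0, 0], [0.0035, -0.0005, 0.014, 0, 0, 0], [0.0035, -0.0005, 0.014, 0, 0, 0]]]}}

```text
time_s: 5.32
position: [0.4363, -0.3426, 0.0654]
tcp_rot: [[-0.138, 0.99, -0.0], [0.99, 0.138, 0.0], [0.0, -0.0, -1.0]]
force: [0.1, 0.3, 0.0]
opening: 0.402
grasp_force: 0.0
```

Call:
{"method": "play_rows", "body": {"motion": [[[0, 0, 0, 0, 0, 0], [0, 0, 0, 0, 0, 0], [0, 0, 0, 0, 0, 0], [0, 0, 0, 0, 0, 0], [0, 0, 0, 0, 0, 0], [0, 0, 0, 0, 0, 0], [0, 0, 0, 0, 0, 0], [0, 0, 0, 0, 0, 0]]], "fingers": 0.0}}

```text
time_s: 5.98
position: [0.4366, -0.3429, 0.0657]
tcp_rot: [[-0.138, 0.99, 0.0], [0.99, 0.138, -0.0], [-0.0, 0.0, -1.0]]
force: [0.7, -0.5, 1.7]
opening: 0.157
grasp_force: 30.0
```

```bash
python3 -c "
from h import *
go([.4368,-.3435,.2],8.0)"
```

```text
row [-0.0006  0.0002 -0.1343] [ 0.02  0.02 -0.1 ]
pos [ 0.4366 -0.3429  0.0657] ydir 7.9 F [ 0.65 -0.54  1.74] op 0.1571143641221365 g 29.99673723243177 t 5.9833 q [-49.7  39.8  99.7   0.   40.5 -57.6]
```

Call:
{"method": "play_rows", "body": {"motion": [[[0, 0, -0.02, 0, 0, 0], [0, 0, -0.05, 0, 0, 0], [0, 0, -0.08, 0, 0, 0], [0, 0, -0.11, 0, 0, 0], [0, 0, -0.13, 0, 0, 0], [0, 0, -0.13, 0, 0, 0]]]}}

```text
time_s: 6.48
position: [0.4382, -0.3447, 0.1998]
tcp_rot: [[-0.138, 0.99, 0.006], [0.99, 0.138, -0.007], [-0.008, 0.005, -1.0]]
force: [0.6, -0.4, -0.8]
opening: 0.16
grasp_force: 30.0
```

```bash
python3 -c "
from h import *
go([.525,-.10,.19],62.5)"
```

```text
row [0.2305 0.1196 0.0086] [ 5.000e-02  5.400e-01 -5.459e+01]
pos [ 0.4382 -0.3447  0.1998] ydir 7.92 F [ 0.62 -0.42 -0.84] op 0.15995338438766343 g 29.996183020994067 t 6.4833 q [-49.7  27.8  94.6  -0.   57.1 -57.6]
```

To row units: -54.6 degrees is -0.3033.

Call:
{"method": "play_rows", "body": {"motion": [[[0.035, 0.03, 0, 0, 0, -0.0389], [0.07, 0.06, 0, 0, 0, -0.0778], [0.1, 0.09, 0, 0, 0, -0.1167], [0.13, 0.11, 0, 0, 0, -0.1556], [0.16, 0.14, 0, 0, 0, -0.1944], [0.19, 0.17, 0, 0, 0, -0.2333], [0.22, 0.2, 0, 0, 0, -0.2667], [0.245, 0.225, 0, 0, 0, -0.3033]]]}}

```text
time_s: 7.15
position: [0.6254, -0.067, 0.1936]
tcp_rot: [[-0.89, 0.457, -0.003], [0.457, 0.89, 0.001], [0.003, -0.001, -1.0]]
force: [-0.1, 0.3, -1.3]
opening: 0.159
grasp_force: 30.0
```

Call:
{"method": "play_rows", "body": {"motion": [[[0, 0, 0, 0, 0, 0], [0, 0, 0, 0, 0, 0], [0, 0, 0, 0, 0, 0]]]}}

```text
time_s: 7.4
position: [0.6244, -0.0688, 0.1938]
tcp_rot: [[-0.887, 0.461, -0.004], [0.461, 0.887, 0.0], [0.003, -0.001, -1.0]]
force: [-0.6, 0.3, -1.5]
opening: 0.155
grasp_force: 30.0
```

```bash
python3 -c "
from h import *
c=cap('wrist','w3.png')
fcrop(c,[.551,-.0275,.03],'w3c.png',w=75,s=5)
go([.551,-.0275,.19],62.5)"
```

```text
crop origin 205 41 centre 280 116
row [0.0844 0.0035 0.0044] [-0.06 -0.17 -0.06]
pos [ 0.6242 -0.0696  0.1941] ydir 62.44 F [ 0.12 -0.27 -0.95] op 0.1590665220572768 g 29.996140161529183 t 7.45 q [-16.5  33.5  84.   -0.   62.7 -79. ]
```

View pics/w3c.png

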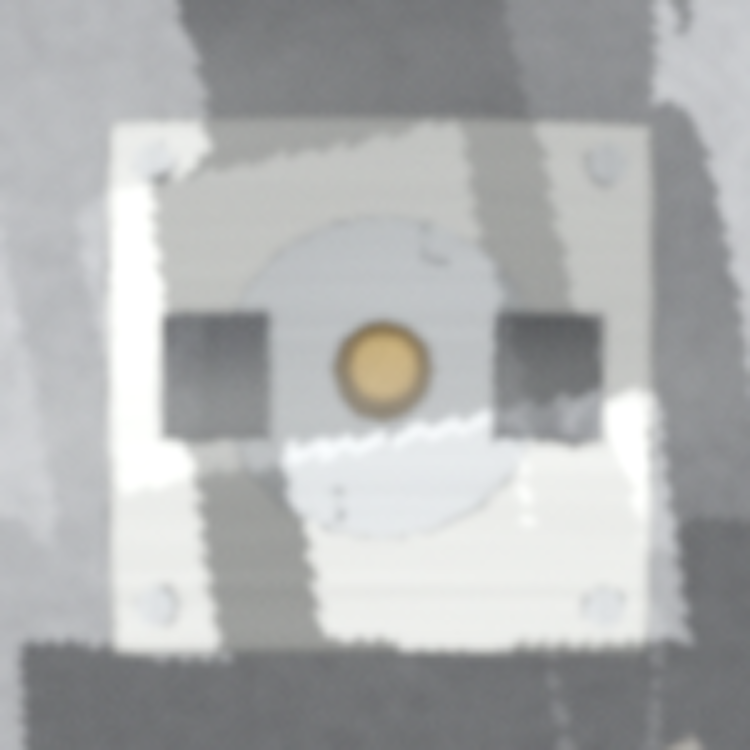

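```bash
python3 - <<'E'
from h import *
c=cap('wrist')
f=lambda x,y,z: fray(c,205+(x+.5)/5-.5,41+(y+.5)/5-.5,z)[:2]
q=np.array([f(x,y,.012) for x,y in [(110,122),(651,122),(651,652),(112,655)]])
print('base',q.mean(0),[(np.hypot(*d).round(4),np.degrees(np.arctan2(d[1],d[0])).round(1)) for d in np.roll(q,-1,0)-q])
print('tip',f(383,369,.056))
cl=[f(x,y,.038) for x,y in [(165,315),(268,436),(497,315),(602,436),(268,312),(497,440)]];print('claws',np.mean(cl[:4],0), np.array(cl).round(4).tolist())
print('platform',f(384,377,.03))
s=cap('side');u,v=np.round(proj(s,[.6243,-.0693,.165])).astype(int)
cv2.imwrite('pics/s3.png',cv2.resize(s['frame'][v-30:v+40,u-35:u+35,::-1],None,fx=8,fy=8,interpolation=cv2.INTER_CUBIC))
print(u-35,v-30,proj(s,[.6242,-.0693,.208]),proj(s,[.6242,-.0693,.129]))
go([.551,-.0275,.19],62.5)
E
```

```text
base [ 0.55146571 -0.02729054] [(np.float64(0.1087), np.float64(62.7)), (np.float64(0.1092), np.float64(-27.0)), (np.float64(0.11), np.float64(-117.1)), (np.float64(0.1095), np.float64(152.3))]
tip [ 0.55157517 -0.02774714]
claws [ 0.55147074 -0.02734223] [[0.5229, -0.0576], [0.5519, -0.0514], [0.5512, -0.0037], [0.5799, 0.0034], [0.5315, -0.0407], [0.5719, -0.0144]]
platform [ 0.55174595 -0.02722295]
269 133 [305.31598813 146.95812665] [303.34183215 175.41627819]
row [0.085 0.004 0.005] [-0.03 -0.1  -0.13]
pos [ 0.6245 -0.0705  0.1949] ydir 62.37 F [ 0.19 -0.41 -0.86] op 0.15763431077577683 g 29.996151868253946 t 7.55 q [-16.6  33.4  84.   -0.   62.7 -79. ]
```

View pics/s3.png

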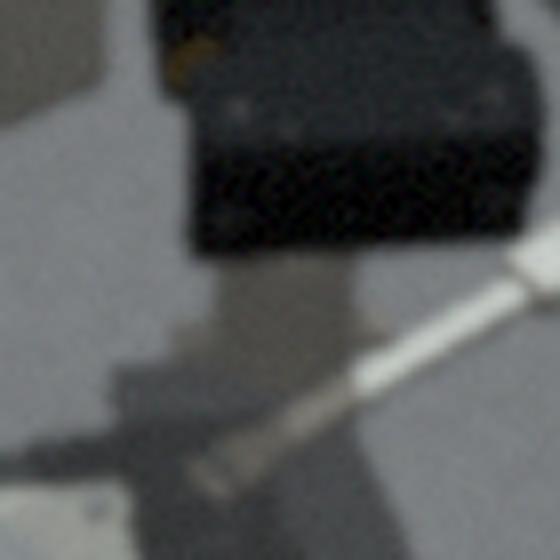

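To row units: -1.5 degrees is -0.0083.

Call:
{"method": "play_rows", "body": {"motion": [[[0.03, 0.002, 0.005, 0, 0, -0.0028], [0.06, 0.003, 0.015, 0, 0, -0.0056], [0.085, 0.004, 0.03, 0, 0, -0.0056], [0.085, 0.004, 0.035, 0, 0, -0.0083], [0.085, 0.004, 0.035, 0, 0, -0.0083], [0.085, 0.004, 0.035, 0, 0, -0.0083]]]}}

```text
time_s: 8.05
position: [0.5527, -0.0277, 0.1609]
tcp_rot: [[-0.898, 0.44, 0.002], [0.44, 0.898, -0.001], [-0.002, 0.0, -1.0]]
force: [0.1, -0.5, -0.4]
opening: 0.158
grasp_force: 30.0
```

Call:
{"method": "play_rows", "body": {"motion": [[[0, 0, 0, 0, 0, 0], [0, 0, 0, 0, 0, 0], [0, 0, 0, 0, 0, 0]]]}}

```text
time_s: 8.3
position: [0.5533, -0.0272, 0.1611]
tcp_rot: [[-0.898, 0.439, 0.002], [0.439, 0.898, -0.001], [-0.002, 0.0, -1.0]]
force: [0.3, 1.1, -1.2]
opening: 0.158
grasp_force: 30.0
```

```bash
python3 -c "
from h import *
go([.5506,-.0270,.13],64)"
```

```text
row [ 0.0025 -0.001   0.0311] [ 0.02  0.12 -0.05]
pos [ 0.5533 -0.0272  0.1611] ydir 63.95 F [ 0.31  1.12 -1.23] op 0.15842124461237628 g 29.996198443695903 t 8.3 q [-14.4  30.8  96.8  -0.   52.3 -78.3]
```

To row units: 0.1 degrees is 0.0006.

Call:
{"method": "play_rows", "body": {"motion": [[[0.0025, -0.001, 0.01, 0, 0.0006, 0], [0.0025, -0.001, 0.02, 0, 0.0006, 0], [0.0025, -0.001, 0.03, 0, 0.0006, 0], [0.0025, -0.001, 0.033, 0, 0.0006, 0], [0.0025, -0.001, 0.033, 0, 0.0006, 0], [0.0025, -0.001, 0.033, 0, 0.0006, 0]]]}}

```text
time_s: 8.8
position: [0.5491, -0.0261, 0.1268]
tcp_rot: [[-0.899, 0.438, -0.003], [0.438, 0.899, 0.001], [0.003, -0.0, -1.0]]
force: [0.1, 0.4, -1.3]
opening: 0.163
grasp_force: 30.0
```

```bash
python3 -c "
from h import *
go([.5506,-.0270,.11],64)
s=cap('side');u,v=np.round(proj(s,[.5515,-.0275,.06])).astype(int)
cv2.imwrite('pics/s4.png',cv2.resize(s['frame'][v-35:v+35,u-40:u+40,::-1],None,fx=8,fy=8,interpolation=cv2.INTER_CUBIC))"
```

```text
row [-0.0018 -0.0002  0.0168] [-0.02 -0.17  0.01]
pos [ 0.5491 -0.0261  0.1268] ydir 64.01 F [ 0.06  0.39 -1.26] op 0.16262591513207136 g 29.99631544109434 t 8.8 q [-14.4  33.7  98.6   0.   47.9 -78.4]
```

View pics/s4.png

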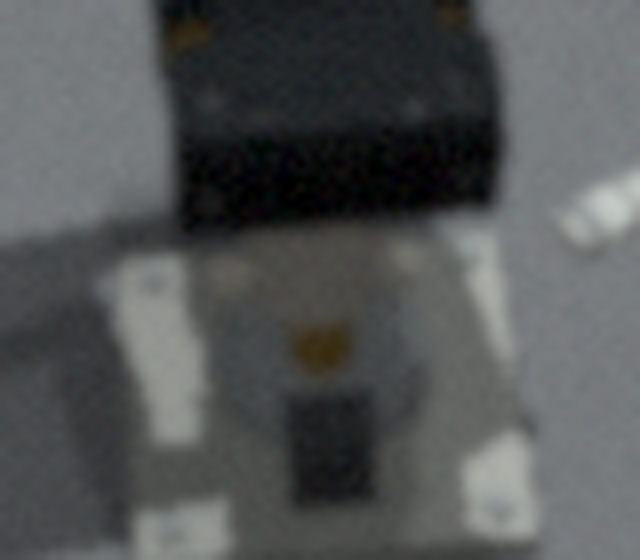

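Ears at crop (230,275) and (405,258) are centred over the spigot at (320,345), so alignment is good. Now I'll lower the cap.

Call:
{"method": "play_rows", "body": {"motion": [[[-0.001, 0, 0.004, 0, 0, 0], [-0.001, 0, 0.008, 0, 0, 0], [-0.001, 0, 0.012, 0, 0, 0], [-0.001, 0, 0.015, 0, 0, 0], [-0.001, 0, 0.018, 0, 0, 0], [-0.001, 0, 0.018, 0, 0, 0]]]}}

```text
time_s: 9.35
position: [0.5498, -0.0265, 0.1088]
tcp_rot: [[-0.899, 0.438, -0.003], [0.438, 0.899, 0.001], [0.003, -0.0, -1.0]]
force: [0.5, -0.2, -0.4]
opening: 0.157
grasp_force: 30.0
```

```bash
python3 -c "
from h import *
go([.5506,-.0270,.1],64);print(np.round(bot.read_state()['moment'],2))"
```

```text
row [-0.001  -0.0001  0.0088] [-0.02 -0.18  0.  ]
pos [ 0.5498 -0.0265  0.1088] ydir 64.0 F [ 0.54 -0.23 -0.44] op 0.15663890602426178 g 29.99615699518472 t 9.35 q [-14.4  35.4  99.1   0.   45.6 -78.4]
[-0.04  0.01  0.02]
```

Call:
{"method": "play_rows", "body": {"motion": [[[0, 0, 0.004, 0, 0, 0], [0, 0, 0.008, 0, 0, 0], [0, 0, 0.012, 0, 0, 0], [0, 0, 0.016, 0, 0, 0], [0, 0, 0.02, 0, 0, 0], [0, 0, 0.021, 0, 0, 0], [0, 0, 0.021, 0, 0, 0]]]}}

```text
time_s: 9.93
position: [0.5503, -0.0266, 0.0889]
tcp_rot: [[-0.899, 0.438, -0.001], [0.438, 0.899, 0.001], [0.002, 0.0, -1.0]]
force: [-0.8, -0.0, 6.5]
opening: 0.162
grasp_force: 30.0
```

```bash
python3 -c "
from h import *
go([.5506,-.0270,.0875],64);print(np.round(bot.read_state()['moment'],2))"
```

```text
row [-0.0004 -0.0002  0.0014] [ 0.   -0.09  0.01]
pos [ 0.5503 -0.0266  0.0889] ydir 64.01 F [-0.79 -0.02  6.53] op 0.1618738770113654 g 29.996515614911914 t 9.9333 q [-14.4  37.3  99.7   0.   43.1 -78.4]
[ 0.06  0.32 -0.03]
```

Call:
{"method": "play_rows", "body": {"motion": [[[0, 0, 0.001, 0, 0, 0], [0, 0, 0.002, 0, 0, 0], [0, 0, 0.002, 0, 0, 0], [0, 0, 0.002, 0, 0, 0]]]}}

```text
time_s: 10.27
position: [0.5503, -0.0266, 0.0875]
tcp_rot: [[-0.899, 0.438, -0.001], [0.438, 0.899, 0.001], [0.001, 0.0, -1.0]]
force: [-1.6, 0.5, 8.9]
opening: 0.158
grasp_force: 30.0
```

```bash
python3 -c "
from h import *
for i in range(4): cap('wrist'); print(bot.read_state()['force'].round(2))
go([.5506,-.0270,.0875],64)"
```

```text
[-2.1   0.32  8.9 ]
[-0.62  0.89  8.28]
[-1.58 -0.21  8.17]
[-1.45  1.6   8.46]
row [-0.0004 -0.0002  0.    ] [ 0.   -0.07  0.01]
pos [ 0.5503 -0.0266  0.0875] ydir 64.01 F [-1.45  1.6   8.46] op 0.15527398276702892 g 29.996701553463936 t 10.4667 q [-14.4  37.5  99.8   0.   42.8 -78.4]
```

To row units: 40 degrees is 0.2222.

Call:
{"method": "play_rows", "body": {"motion": [[[0, 0, 0.0005, 0, 0, 0.0333], [0, 0, 0.0005, 0, 0, 0.0667], [0, 0, 0.0005, 0, 0, 0.1], [0, 0, 0.0005, 0, 0, 0.1333], [0, 0, 0.0005, 0, 0, 0.1667], [0, 0, 0.0005, 0, 0, 0.2], [0, 0, 0.0005, 0, 0, 0.2222], [0, 0, 0.0005, 0, 0, 0.2222]]]}}

```text
time_s: 11.13
position: [0.5513, -0.0265, 0.0873]
tcp_rot: [[-0.405, 0.914, 0.001], [0.914, 0.405, 0.0], [-0.0, 0.001, -1.0]]
force: [-0.5, 2.3, 8.5]
opening: 0.157
grasp_force: 30.0
```

```bash
python3 -c "
from h import *
go([.5506,-.0270,.087],-22);print(np.round(bot.read_state()['moment'],2))"
```

```text
row [-0.0002 -0.0009  0.0003] [ 8.00e-02 -3.00e-02  4.59e+01]
pos [ 0.5513 -0.0265  0.0873] ydir 23.9 F [-0.52  2.34  8.47] op 0.1574814493870355 g 30.007208143360913 t 11.1333 q [-14.4  37.5  99.7   0.1  42.7 -38.3]
[0.25 0.09 0.17]
```

To row units: 43 degrees is 0.2389.

Call:
{"method": "play_rows", "body": {"motion": [[[0, 0, 0, 0, 0, 0.0333], [0, 0, 0, 0, 0, 0.0667], [0, 0, 0, 0, 0, 0.1], [0, 0, 0, 0, 0, 0.1333], [0, 0, 0, 0, 0, 0.1667], [0, 0, 0, 0, 0, 0.2], [0, 0, 0, 0, 0, 0.2278], [0, 0, 0, 0, 0, 0.2389]]]}}

```text
time_s: 11.8
position: [0.5514, -0.0265, 0.0873]
tcp_rot: [[0.328, 0.945, 0.001], [0.945, -0.328, 0.0], [0.001, 0.001, -1.0]]
force: [-0.3, 0.6, 8.4]
opening: 0.158
grasp_force: 30.1
```

```bash
python3 -c "
from h import *
for i in range(3): cap('wrist'); print(np.round(bot.read_state()['moment'],2))
go([.5510,-.0268,.087],-22)"
```

```text
[0.27 0.17 0.33]
[0.3  0.17 0.33]
[0.24 0.13 0.34]
row [-0.0005 -0.0003  0.0003] [ 0.07 -0.05  3.07]
pos [ 0.5514 -0.0265  0.0873] ydir -18.93 F [0.   0.87 8.44] op 0.15621112550073632 g 30.047577051445842 t 11.95 q [-14.4  37.5  99.7   0.1  42.7   4.5]
```

To row units: 4 degrees is 0.0222.

Call:
{"method": "play_rows", "body": {"motion": [[[0, 0, 0, 0, 0, 0.0083], [0, 0, 0, 0, 0, 0.0167], [0, 0, 0, 0, 0, 0.0222], [0, 0, 0, 0, 0, 0.0222], [0, 0, 0, 0, 0, 0.0222]]]}}

```text
time_s: 12.37
position: [0.5514, -0.0265, 0.0873]
tcp_rot: [[0.389, 0.921, 0.001], [0.921, -0.389, 0.0], [0.001, 0.001, -1.0]]
force: [-1.1, 1.2, 8.0]
opening: 0.158
grasp_force: 30.1
```

```bash
python3 -c "
from h import *
cap('wrist'); print(np.round(bot.read_state()['moment'],2))
go([.5510,-.0268,.087],-22)
s=cap('side');t=cap('top');o=[]
for c in(s,t):
  u,v=np.round(proj(c,[.5515,-.0275,.05])).astype(int);o.append(cv2.resize(c['frame'][v-30:v+30,u-30:u+30,::-1],(400,400),interpolation=cv2.INTER_CUBIC))
cv2.imwrite('pics/end.png',np.hstack(o))"
```

```text
[0.32 0.11 0.33]
row [-0.0005 -0.0002  0.0003] [ 0.07 -0.05 -0.91]
pos [ 0.5514 -0.0265  0.0873] ydir -22.91 F [-0.21  1.68  7.68] op 0.15998745461574077 g 30.05415896885097 t 12.4167 q [-14.4  37.5  99.7   0.1  42.7   8.5]
```

View pics/end.png

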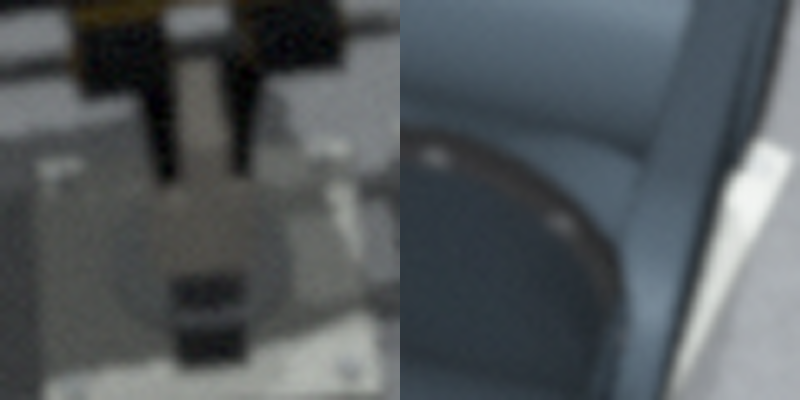

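The side view shows the cap seated, with an ear at about (205,318) between the claw's lip and its foot. I'll press a little further to feel the stop.

To row units: 3 degrees is 0.0167.

Call:
{"method": "play_rows", "body": {"motion": [[[0, 0, 0, 0, 0, 0.0056], [0, 0, 0, 0, 0, 0.0111], [0, 0, 0, 0, 0, 0.0167], [0, 0, 0, 0, 0, 0.0167], [0, 0, 0, 0, 0, 0.0167]]]}}

```text
time_s: 12.93
position: [0.5514, -0.0265, 0.0873]
tcp_rot: [[0.435, 0.9, 0.002], [0.9, -0.435, -0.0], [0.0, 0.001, -1.0]]
force: [0.3, 2.2, 8.7]
opening: 0.16
grasp_force: 30.8
```

```bash
python3 -c "
from h import *
for i in range(3): cap('side'); print(np.round(bot.read_state()['moment'],2))
go([.5510,-.0268,.087],-22)"
```

```text
[0.3  0.17 0.69]
[0.34 0.14 0.76]
[0.28 0.13 0.7 ]
row [-0.0004 -0.0003  0.0003] [ 0.09 -0.02 -3.79]
pos [ 0.5514 -0.0265  0.0873] ydir -25.79 F [-0.73  1.66  8.3 ] op 0.15934314830760596 g 30.779727132812695 t 13.0833 q [-14.4  37.5  99.7   0.   42.7  11.4]
```

The twisting moment jumped from 0.33 to about 0.7 N m, so the cap is against the stop. The push holds at about 8 N and the grip at 30 N, so I'm handing in.

```bash
python3 -c "
from h import *
print(bot.hand_in())"
```

```text
the job is handed in; nothing more can be done
None
```

I handed the job in with the cap on the spigot, pushed down and turned clockwise to the stop, still gripped at about 30 N. The twisting moment rose to about 0.7 N m at the stop, the run took about 13 s, and the judge's verdict was not shown.

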